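# Change the specimens on the measuring stage and empty the discard hopper

## Task

Change over the measuring stage: put every spent (orange) specimen from the stage into the clear discard hopper, and only once they are all in there, draw its bolt and swing the trap-door bottom open with the red-knobbed lever so that they drop into the bin below; then swing the trap shut and push the bolt fully home again. Lay every fresh (blue) specimen flat on a station of its own on the stage, lengthwise and centred between its two stops, square on the printed rectangle (any station will do). Leave the jars and the jar lid alone.

Things in the scene. Friction and masses are not known exactly. Their poses are not given: they have to be found in the camera images.
- stage: measuring stage, fixed: white body with an aluminium plate on top, 104 (its x) x 334 (its y) mm, plate top 40 mm above the bench; origin on the bench under its middle, z up. Three stations in a row along its y, 84 mm apart, each between two blue stops at its +x and -x sides and marked by a printed black-edged rectangle 44 (x) x 32 (y) mm; nothing stands to the y sides of a station
- station0 (a point): centre of station 0 on the plate's top surface (-y end of the row); axes as the stage's: x runs from stop to stop (a specimen's 44 mm length goes along it), z up. Its two stops are 10 (x) x 36 (y) x 8 mm high, facing sides 56 mm apart, so 6 mm clear at each end of a centred specimen
- station1 (a point): centre of station 1 on the plate's top surface (middle of the row); axes as the stage's: x runs from stop to stop (a specimen's 44 mm length goes along it), z up. Its two stops are 10 (x) x 36 (y) x 8 mm high, facing sides 56 mm apart, so 6 mm clear at each end of a centred specimen
- station2 (a point): centre of station 2 on the plate's top surface (+y end of the row); axes as the stage's: x runs from stop to stop (a specimen's 44 mm length goes along it), z up. Its two stops are 10 (x) x 36 (y) x 8 mm high, facing sides 56 mm apart, so 6 mm clear at each end of a centred specimen
- fresh0: fresh specimen: light-blue resin block 44 (its x) x 32 (its y) x 14 mm (its z), 25 to 50 g, edges barely rounded; origin at the centre of the block. A small rectangular coupon shows on both large faces, which are alike: either may be up. Starts flat on the white paper mat on the bench (bench height 0; the mat has no thickness to speak of). May be absent.
- fresh1: fresh specimen: light-blue resin block 44 (its x) x 32 (its y) x 14 mm (its z), 25 to 50 g, edges barely rounded; origin at the centre of the block. A small rectangular coupon shows on both large faces, which are alike: either may be up. Starts flat on the white paper mat on the bench (bench height 0; the mat has no thickness to speak of). May be absent.
- fresh2: fresh specimen: light-blue resin block 44 (its x) x 32 (its y) x 14 mm (its z), 25 to 50 g, edges barely rounded; origin at the centre of the block. A small rectangular coupon shows on both large faces, which are alike: either may be up. Starts flat on the white paper mat on the bench (bench height 0; the mat has no thickness to speak of). May be absent.
- spent0: spent specimen: orange resin block 44 (its x) x 32 (its y) x 14 mm (its z), 25 to 50 g, edges barely rounded; origin at the centre of the block. A small rectangular coupon shows on both large faces, which are alike: either may be up. Starts flat on a station of the stage. May be absent.
- spent1: spent specimen: orange resin block 44 (its x) x 32 (its y) x 14 mm (its z), 25 to 50 g, edges barely rounded; origin at the centre of the block. A small rectangular coupon shows on both large faces, which are alike: either may be up. Starts flat on a station of the stage. May be absent.
- spent2: spent specimen: orange resin block 44 (its x) x 32 (its y) x 14 mm (its z), 25 to 50 g, edges barely rounded; origin at the centre of the block. A small rectangular coupon shows on both large faces, which are alike: either may be up. Starts flat on a station of the stage. May be absent.
- hopper: discard hopper, fixed: clear open-topped box with a yellow band round its mouth, on four steel posts over a grey bin. Origin on the bench under its middle, z up; its -x side (lever and bolt) faces roughly to the robot. Mouth inside 104 (x) x 94 (y) mm, rim 255 mm above the bench, walls 4 mm. Bin inside 142 (x) x 122 (y) mm, walls 100 mm high
- hopper_floor (a point): centre of the hopper's floor (top of the shut trap-door), 170 mm above the bench, 85 mm below the rim; axes as the hopper's
- bin_floor (a point): centre of the bin's inner floor, 4 mm above the bench, 10 mm to +x of the hopper's origin; axes as the hopper's
- trap_hinge (a point): middle of the trap-door's hinge axis, which runs along the hopper's y, 64 mm to -x of the hopper's middle and 170 mm above the bench; axes as the hopper's, does not turn with the door. Door and lever are one piece, on opposite sides of the hinge
- trap_knob (a point): centre of the red knob, a cylinder 22 mm across, 26 mm long along the hopper's y, on the trap's lever (10 mm bar) 115 mm from the hinge axis. Door shut: the lever sticks out level to the hopper's -x at 170 mm height, space below. Raising the knob on its arc about the hinge (up, then towards the hopper) swings the door down. Pinched across its flat ends (along y) it turns between the fingers
- trap (a joint): angle of the trap-door and its lever: 0 shut (lever level), 1.1 rad fully open (end stop). The hinge is stiff and stays where it is left (about 1 to 2 N at the knob moves it). Specimens slide off well before 1.1.
- bolt_knob (a point): top centre of the blue upright knob on the bolt, 16 mm across, 34 mm tall, top 219 mm above the bench. It stands on the brass bolt bar (10 x 8 mm, 177 to 185 mm high, along the hopper's y, 62 mm to the hopper's -x from the hinge). When home the bar passes over the lever with 3 mm to spare and holds it down; the knob is then 45 mm to +y of the lever's centre line
- bolt (a joint): draw of the bolt, m: 0 fully home (latched), 0.036 fully drawn; slides along the hopper's +y to draw, 1.5 to 2 N, stays where it is left. The lever swings clear of it from about 0.020 on; it can go home only when the trap is shut
- jar_red: bystander: closed jar of red-brown reagent with a black cap, 70 mm across, 110 mm high; origin at the middle of its underside
- jar_open: bystander: empty open glass jar, 80 mm across, 85 mm high; origin at the middle of its underside
- jar_lid: bystander: black jar lid, a disc 84 mm across, 14 mm high; origin at the middle of its underside
Not all that is in view belongs to the job. Leave any green or pink look-alike of the fresh1 alone.

How it is judged:
By the outcome, as a careful person would: the job done as asked, in the order asked, and still so for the second after the job is handed in, with the robot touching nothing.
Of fresh0, fresh1, fresh2 only 2 to 3 are there at a start; the rules pass over those that are not, and their reading is None.
Of spent0, spent1, spent2 only 2 to 3 are there at a start; the rules pass over those that are not, and their reading is None.
At some moment in a run one of fresh0, fresh1, fresh2 may be knocked a few centimetres aside while the robot is not near it.
Once in a run the grip may slacken for a moment while it holds something.
It also fails if it takes over 210 s, if anything falls off the work surface, if the arm or the gripper's body presses on something with over 40 N, if the wrist force passes 120 N, or if a joint passes its speed limit or range.

## Robot

A 7-joint arm with a two-finger parallel gripper is mounted at the origin on the work surface. World frame = base frame: x ahead of the robot, y to its left, z up, the work surface at z = 0. Lengths are in m, angles in rad, forces in N, time in s.
With the tool pointing down it reaches from about 0.4 to 0.85 m from the base axis. Payload 10.4 kg.
Tool frame: the origin (TCP) lies midway between the tips of the shut fingers; the grasp point (between the pads) lies 19 mm behind it (manip.hold_point_z is the distance from the TCP to the grasp point, in m); z points along the fingers, y is the line along which they close (so a half turn about z gives the same grasp; the last joint's range is limited). The gripper opens to 85 mm and grips with 20 to 120 N. Pads are 22 mm wide; open, the fingers measure 114 mm over their backs; the gripper's body (76 mm by 85 mm) begins 54 mm behind the grasp point. The pads swing forward as they close: fully open they stand 13 mm farther back than shut.
Start: joints at [1.177, 0.332, -0.065, 1.46, 0.022, 1.35, -0.088], TCP at [0.226, -0.583, 0.231] pointing down, gripper open.
Joint ranges: [-2.6, 2.6], [-0.5, 2.12], [-1.47, 1.34], [0.16, 2.42], [-1.27, 4.41], [0.06, 2.06], [-2.6, 2.6]. Speed limits (rad/s): [2.22, 2.22, 2.79, 2.79, 3.14, 3.14, 3.14].

## Interface

Orientations are given as a unit quaternion [x, y, z, w].
In Python, from workcell import manip, eyes, job gives the robot as it stands.
- The arm moves only by the shell command python3 -m crank 'ROWS' [FORCE]. ROWS is JSON, a list that holds one entry, the list of rows, each a list of 7 numbers: the finger opening in cm, from 0 to 8.54, then the shift along the world's x, y, z in cm, then the turn, a rotation vector about the world's x, y, z in degrees. In form: [[[hand, x, y, z, ax, ay, az], ...]]. A call has 1 to 20 rows; each row shifts and turns the commanded pose from where the row before left it; what a row does not reach is not made up. A row lasts 1/8 s, in which the tool goes at most 62.5 mm and 10.7 degrees, less where a joint would pass 70% of its speed; a pose out of reach is approached as far as the arm can. A call with a gripper value outside its range is refused whole. The fingers move at their own pace and stop on an object; FORCE is the grip in N (left out, the last holds). Time passes only in rows, so rows that do not move let the fingers close. It gives the time, the measured TCP pose, the force, the opening and the grip force at its end, in the units of the state.
- manip.get_obs(): the state, without advancing time (a new reading comes with each control period).
- eyes.camera(name): name is "side" or "top" or "wrist"; returns (picture, depth): 400x640x3 uint8, red, green, blue; 400x640 float32, m along the optical axis (not along the pixel's ray), 0 where there is no reading.
- eyes.camera_params(name): a dict with "fx", "fy", "cx", "cy" (pixels), "world_from_camera" (4x4, takes a point from camera to world coordinates); the wrist camera has in their place "hand_eye" (4x4, takes a point from camera to tool coordinates, whose origin is the TCP and whose axes are the flange's). Camera axes: x right, y down, z forward; pixel columns grow to the right and rows downward; lengths in m; the calibration is good to about 2 mm. A picture is of the moment at which its call begins: read the wrist's pose just before it. camera_params takes no time and is no camera call.
- job.hand_in(): hands the job in; it is judged then, once.
The state is a dict: "clock": time; "joint_pos": joint angles; "joint_velocities": joint speeds; "tau": joint torques, N m; "position": TCP position; "ee_rot": TCP orientation; "ft_force": force on the tool from outside, world axes, zero at the start; "torque": the same for the moment, N m; "grip_width": opening from 0.0 (shut) to 1.0 (fully open); "grasp_force": force on a finger pad.
Only numpy, scipy, OpenCV 4.12 (cv2) and the standard library are available. Lean on these libraries where they do the work, as an engineer would, in place of code of your own. Each camera call takes 0.05 s, during which the arm holds its last target. There are 200 camera calls.

## Working session

There is one attempt and no reset: what is moved stays moved. The work goes in short steps, Python scripts to look and compute and a shell command to move; the robot and the scene stay as the last step left them, time stands still between calls to the robot, and variables do not carry over. Pictures are saved under pics/ and viewed, at most 14 in all, crops included, and the job is handed in when it is done.

```bash
ls; mkdir -p pics
python3 - <<'E'
from workcell import manip, eyes, job
import cv2,numpy as np
o=manip.get_obs();print({k:np.round(v,3).tolist() for k,v in o.items()},manip.hold_point_z)
for n in("top","side"):
    p,d=eyes.camera(n);cv2.imwrite(f"pics/{n}0.png",p[:,:,::-1]);np.savez(f"pics/{n}0.npz",p=p,d=d)
    q=eyes.camera_params(n);print(n,q['fx'],q['cx'],q['cy'],np.round(q['world_from_camera'],3).tolist())
print(np.round(eyes.camera_params('wrist')['hand_eye'],3).tolist())
E
```

```text
pics
{'clock': 0.0, 'joint_pos': [1.177, 0.333, -0.065, 1.461, 0.022, 1.35, -0.088], 'joint_velocities': [0.0, 0.001, 0.001, -0.001, -0.0, -0.001, -0.0], 'tau': [-0.001, -62.545, 0.049, -39.16, 0.016, 0.01, 0.0], 'position': [0.226, -0.582, 0.231], 'ee_rot': [0.983, 0.184, -0.0, -0.001], 'ft_force': [0.113, 0.597, -0.399], 'torque': [-0.031, 0.002, -0.017], 'grasp_force': 0.0, 'grip_width': 1.002} 0.0187
top 478.0340221244821 313.78580864042124 201.4291359882526 [[-0.076, -0.977, 0.201, 0.358], [-0.997, 0.075, -0.011, 0.088], [-0.005, -0.201, -0.98, 1.21], [0.0, 0.0, 0.0, 1.0]]
side 507.42168299881905 318.55523262709863 202.5199252965226 [[-0.968, -0.132, 0.214, 0.271], [-0.251, 0.541, -0.803, 1.27], [-0.01, -0.831, -0.557, 0.978], [0.0, 0.0, 0.0, 1.0]]
[[-0.001, -0.948, -0.318, 0.081], [1.0, -0.0, -0.001, 0.0], [0.001, -0.318, 0.948, -0.143], [0.0, 0.0, 0.0, 1.0]]
```

View pics/top0.png

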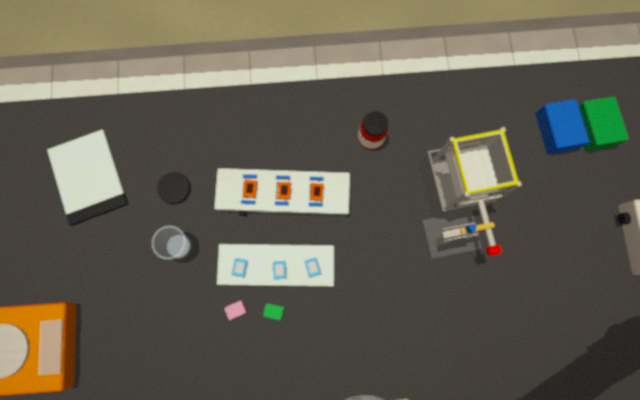

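View pics/side0.png

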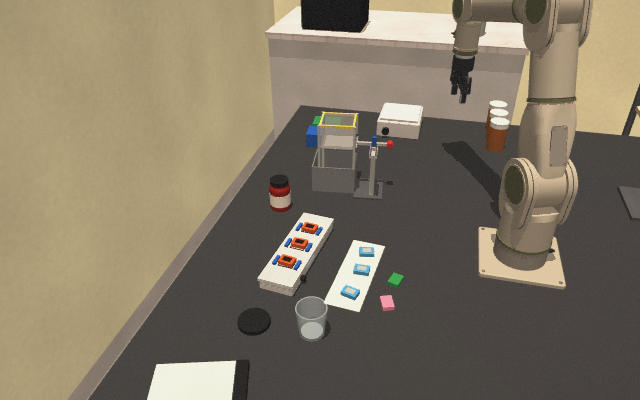

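Top view: three spent (orange) blocks on the stage at (250,188), (284,190), (317,191). Three light-blue fresh blocks on the mat at (240,268), (280,270), (313,268). Pink (235,310) and green (273,311) look-alikes lie off the mat and are not light blue, so I leave them. Hopper mouth is at (483,162), red knob (493,250), blue bolt knob (471,229).

```bash
cat > h.py <<'E'
import cv2,numpy as np
from workcell import manip,eyes
from scipy.spatial.transform import Rotation as R
def pose(name,o=None):
    q=eyes.camera_params(name)
    if name=='wrist':
        T=np.eye(4);T[:3,:3]=R.from_quat(o['ee_rot']).as_matrix();T[:3,3]=o['position'];return q,T@q['hand_eye']
    return q,np.array(q['world_from_camera'])
def shot(name):
    o=manip.get_obs();p,d=eyes.camera(name);q,T=pose(name,o);return p,d,q,T
def plane(uv,z,q,T):
    uv=np.asarray(uv,float).reshape(-1,2)
    r=np.c_[(uv[:,0]-q['cx'])/q['fx'],(uv[:,1]-q['cy'])/q['fy'],np.ones(len(uv))]@T[:3,:3].T
    return T[:3,3]+r*((z-T[2,3])/r[:,2])[:,None]
def cloud(d,q,T):
    v,u=np.mgrid[:d.shape[0],:d.shape[1]]
    c=np.stack([(u-q['cx'])/q['fx']*d,(v-q['cy'])/q['fy']*d,d],-1)
    return c@T[:3,:3].T+T[:3,3]
def hsv(p,lo,hi): return cv2.inRange(cv2.cvtColor(p,cv2.COLOR_RGB2HSV),np.array(lo),np.array(hi))
def blobs(m,amin,q,T,z,amax=1e9):
    out=[]
    for c in cv2.findContours(m,cv2.RETR_EXTERNAL,cv2.CHAIN_APPROX_NONE)[0]:
        if not amin<cv2.contourArea(c)<amax: continue
        w=plane(c.reshape(-1,2),z,q,T)[:,:2]
        (x,y),(a,b),t=cv2.minAreaRect((w*1000).astype(np.float32))
        if b>a:a,b,t=b,a,t+90
        t=(t+90)%180-90
        out.append((np.round(c.reshape(-1,2).mean(0)).astype(int).tolist(),[round(x,1),round(y,1)],'LxW',round(a),round(b),'long-axis deg',round(t,1)))
    return out
E
python3 - <<'E'
from h import *
for n in("top","side"):
    z=np.load(f'pics/{n}0.npz');p,d=z['p'],z['d'];q,T=pose(n)
    W=cloud(d,q,T)
    print(n)
    for nm,lo,hi,zz,am in(("orange",(3,150,120),(16,255,255),.054,30),("ltblue",(90,60,120),(110,220,255),.014,30),("stops",(108,120,60),(125,255,255),.048,8),("red",(0,180,120),(2,255,255),.17,20)):
        print(nm)
        for b in blobs(hsv(p,lo,hi),am,q,T,zz,3000):
            u,v=b[0];print(b,np.round(W[v,u],3))
    m=hsv(p,(22,120,120),(34,255,255))>0
    y=W[m&(W[...,2]>.235)&(W[...,2]<.27)]
    print("rim",len(y),y.mean(0).round(3),cv2.minAreaRect((y[:,:2]*1000).astype(np.float32)))
    g=(W[...,2]>.033)&(W[...,2]<.046)&(W[...,0]<.53)&(W[...,0]>.3)&(W[...,1]>-.1)&(W[...,1]<.4)
    g=cv2.morphologyEx(g.astype(np.uint8),cv2.MORPH_OPEN,np.ones((5,5)))
    print("stage",blobs(g,1000,q,T,.04))
E
```

```text
top
orange
([44, 346], [297.8, 757.3], 'LxW', 202, 158, 'long-axis deg', -0.1) [0.3   0.724 0.062]
([316, 191], [619.0, 66.6], 'LxW', 38, 27, 'long-axis deg', -4.4) [0.619 0.068 0.058]
([284, 190], [627.8, 147.0], 'LxW', 38, 30, 'long-axis deg', -4.4) [0.63  0.147 0.051]
([250, 188], [640.1, 231.4], 'LxW', 41, 31, 'long-axis deg', -8.2) [0.64  0.23  0.056]
ltblue
([279, 270], [437.2, 174.0], 'LxW', 42, 30, 'long-axis deg', -3.3) [0.436 0.174 0.01 ]
([239, 267], [450.5, 272.1], 'LxW', 42, 31, 'long-axis deg', -15.4) [0.451 0.273 0.014]
([312, 267], [437.3, 91.3], 'LxW', 43, 30, 'long-axis deg', 11.9) [0.437 0.092 0.016]
([315, 204], [597.0, 72.1], 'LxW', 31, 8, 'long-axis deg', 85.6) [0.589 0.073 0.049]
([281, 203], [606.1, 157.3], 'LxW', 33, 8, 'long-axis deg', 85.6) [0.597 0.156 0.052]
([248, 202], [615.4, 243.8], 'LxW', 33, 8, 'long-axis deg', 85.6) [0.606 0.238 0.049]
([564, 132], [736.8, -600.1], 'LxW', 74, 74, 'long-axis deg', -80.6) [ 0.723 -0.567  0.061]
([568, 111], [795.1, -613.8], 'LxW', 41, 29, 'long-axis deg', -46.8) [ 0.777 -0.586  0.064]
([562, 108], [799.7, -601.7], 'L
[... 1450 characters left out ...]
 [0.665 0.148 0.043]
([318, 231], [589.5, 77.8], 'LxW', 37, 9, 'long-axis deg', 82.7) [0.59  0.081 0.049]
([299, 226], [654.8, 71.7], 'LxW', 38, 10, 'long-axis deg', 89.5) [0.654 0.068 0.047]
([374, 141], [523.2, -552.4], 'LxW', 89, 16, 'long-axis deg', -80.5) [ 0.481 -0.248  0.203]
([311, 136], [783.1, -544.2], 'LxW', 194, 42, 'long-axis deg', -75.2) [ 0.78  -0.535  0.049]
red
([278, 189], [718.8, 64.5], 'LxW', 56, 35, 'long-axis deg', 2.0) [ 0.762 -0.059  0.088]
([390, 144], [435.1, -306.5], 'LxW', 53, 17, 'long-axis deg', -81.9) [ 0.432 -0.291  0.176]
rim 145 [ 0.604 -0.258  0.252] ((612.7410278320312, -281.3603515625), (118.87659454345703, 120.31166076660156), 6.497470378875732)
stage []
```

```bash
python3 -m crank '[[[8.5,0,0,6,0,0,0],[8.5,2.7,4.9,1,0,0,-1.8],[8.5,2.7,4.9,0,0,0,-1.8],[8.5,2.7,4.9,0,0,0,-1.8],[8.5,2.7,4.9,0,0,0,-1.8],[8.5,2.7,4.9,0,0,0,-1.8],[8.5,2.7,4.9,0,0,0,-1.8],[8.5,2.7,4.9,0,0,0,-1.8],[8.5,2.7,4.9,0,0,0,-1.8],[8.5,2.7,4.9,0,0,0,-1.8],[8.5,2.7,4.9,0,0,0,-1.8],[8.5,2.7,4.9,0,0,0,-1.8],[8.5,2.7,4.9,0,0,0,-1.8],[8.5,2.7,4.9,0,0,0,-1.8],[8.5,2.7,4.9,-2,0,0,-1.8],[8.5,0,0,-2,0,0,-2],[8.5,0,0,0,0,0,0]]] ' 30
cat > look.py <<'E'
from h import *
import sys
n=sys.argv[1]
p,d,q,T=shot('wrist');cv2.imwrite(f'pics/{n}.png',p[:,:,::-1]);np.savez(f'pics/{n}.npz',p=p,d=d,T=T)
o=manip.get_obs();print(np.round(o['position'],4),'yaw',2*np.degrees(np.arctan2(o['ee_rot'][1],o['ee_rot'][0])).round(2),o['clock'])
for nm,lo,hi,zz in(("orange",(3,150,120),(16,255,255),.054),("blue@.014",(90,60,120),(107,230,255),.014),("blue@.054",(90,60,120),(107,230,255),.054),("stops",(108,120,60),(125,255,255),.048)):
    print(nm)
    for b in blobs(cv2.morphologyEx(hsv(p,lo,hi),cv2.MORPH_CLOSE,np.ones((5,5))),150,q,T,zz,30000): print(b)
E
python3 look.py w1
```

```text
clock: 2.22
position: [0.6037, 0.1034, 0.2593]
ee_rot: [0.999, -0.051, -0.002, 0.0]
ft_force: [-0.2, -0.1, 0.9]
grip_width: 0.998
grasp_force: 0.0
[0.6042 0.1029 0.2609] yaw -5.94 2.275
orange
([358, 142], [622.3, 66.8], 'LxW', 44, 32, 'long-axis deg', -9.0)
([275, 142], [631.3, 147.0], 'LxW', 43, 32, 'long-axis deg', -5.8)
([186, 139], [642.9, 232.2], 'LxW', 44, 32, 'long-axis deg', -9.5)
blue@.014
([280, 292], [438.8, 174.4], 'LxW', 44, 32, 'long-axis deg', 0.5)
([346, 286], [439.3, 91.5], 'LxW', 44, 32, 'long-axis deg', 11.5)
blue@.054
([280, 292], [464.2, 166.2], 'LxW', 39, 28, 'long-axis deg', 0.5)
([346, 286], [464.6, 91.8], 'LxW', 39, 29, 'long-axis deg', 11.5)
stops
([354, 173], [591.8, 72.9], 'LxW', 35, 9, 'long-axis deg', 84.1)
([272, 172], [600.5, 156.0], 'LxW', 35, 9, 'long-axis deg', 84.1)
([189, 171], [610.7, 239.4], 'LxW', 35, 10, 'long-axis deg', 84.1)
([357, 106], [656.8, 65.5], 'LxW', 35, 9, 'long-axis deg', 84.1)
([269, 105], [666.4, 148.7], 'LxW', 35, 9, 'long-axis deg', 84.1)
([181, 104], [676.0, 232.0], 'LxW', 35, 9, 'long-axis deg', 84.1)
```

```bash
python3 -m crank '[[[6.5,2.7,4.4,-2.8,0,0,0],[6.5,0,0,-6,0,0,0],[6.5,0,0,-6,0,0,0],[6.5,0,0,-4,0,0,0],[6.5,0,0,-2,0,0,0],[6.5,0,0,-0.9,0,0,0],[6.5,0,0,0,0,0,0],[6.5,0,0,0,0,0,0],[2,0,0,0,0,0,0],[2,0,0,0,0,0,0],[2,0,0,0,0,0,0],[2,0,0,0,0,0,0],[2,0,0,0,0,0,0]]]' 40
```

```text
clock: 3.9
position: [0.632, 0.1476, 0.0452]
ee_rot: [0.999, -0.052, 0.001, -0.0]
ft_force: [-1.1, -0.7, 5.2]
grip_width: 0.358
grasp_force: 40.6
```

```bash
python3 -m crank '[[[2,0,0,3,0,0,0],[2,0,0,6,0,0,0],[2,0,0,6,0,0,0],[2,0,0,6,0,0,0],[2,-0.24,-5.4,6.5,0,0,1.5],[2,-0.24,-5.4,0,0,0,1.5],[2,-0.24,-5.4,0,0,0,1.5],[2,-0.24,-5.4,0,0,0,1.5],[2,-0.24,-5.4,0,0,0,1.5],[2,-0.24,-5.4,0,0,0,1.5],[2,-0.24,-5.4,0,0,0,1.5],[2,-0.24,-5.1,0,0,0,1.5],[2,0,0,0,0,0,0],[2,0,0,0,0,0,0],[2,0,0,0,0,0,0]]]'
python3 -c "
from h import *
p=eyes.camera('wrist')[0];cv2.imwrite('pics/h1.png',p[:,:,::-1])"
```

```text
clock: 5.78
position: [0.6133, -0.2658, 0.3026]
ee_rot: [0.999, 0.054, 0.0, -0.0]
ft_force: [0.4, -0.1, 0.6]
grip_width: 0.361
grasp_force: 39.9
```

View pics/h1.png

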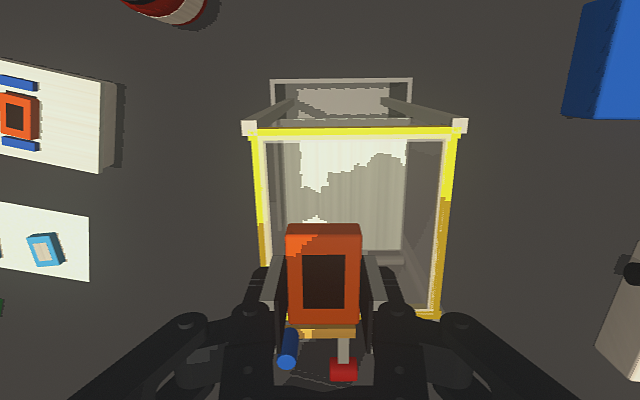

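```bash
python3 -m crank '[[[2,0,-1.6,0,0,0,0],[2,0,0,-4,0,0,0],[2,0,0,-4.6,0,0,0],[2,0,0,0,0,0,0],[2,0,0,0,0,0,0],[4.6,0,0,0,0,0,0],[4.6,0,0,0,0,0,0],[4.6,0,0,0,0,0,0],[4.6,0,0,4,0,0,0],[4.6,0,0,5,0,0,0],[4.6,0,0,0,0,0,0]]]'
python3 -c "
from h import *
p=eyes.camera('wrist')[0];print(cv2.countNonZero(hsv(p,(3,150,120),(16,255,255))[130:330,240:470]))"
```

```text
clock: 7.2
position: [0.6144, -0.2836, 0.3114]
ee_rot: [0.999, 0.053, 0.003, 0.002]
ft_force: [0.6, -1.4, -0.8]
grip_width: 0.544
grasp_force: 0.0
1375
```

```bash
python3 -m crank '[[[6.5,0.1,5,0,0,0,-2.15],[6.5,0.1,5,0,0,0,-2.15],[6.5,0.1,5,0,0,0,-2.15],[6.5,0.1,5,0,0,0,-2.15],[6.5,0.1,5,0,0,0,-2.15],[6.5,0.1,5,0,0,0,-2.15],[6.5,0.2,5,-4,0,0,-2.15],[6.5,0,0,-6,0,0,0],[6.5,0,0,-6,0,0,0],[6.5,0,0,-3,0,0,0],[6.5,0,0,0,0,0,0],[6.5,0,0,0,0,0,0]]]'
```

```text
clock: 8.75
position: [0.6214, 0.0656, 0.1186]
ee_rot: [0.997, -0.078, 0.001, -0.0]
ft_force: [0.6, 0.4, -0.3]
grip_width: 0.759
grasp_force: 0.0
```

```bash
python3 -m crank '[[[6.5,0.1,0.1,-4,0,0,0],[6.5,0,0,-2.5,0,0,0],[6.5,0,0,-0.9,0,0,0],[6.5,0,0,0,0,0,0],[6.5,0,0,0,0,0,0],[2,0,0,0,0,0,0],[2,0,0,0,0,0,0],[2,0,0,0,0,0,0],[2,0,0,0,0,0,0],[2,0,0,0,0,0,0],[2,0,0,3,0,0,0],[2,0,0,6,0,0,0],[2,0,0,6,0,0,0],[2,0,0,6,0,0,0],[2,0,0,6,0,0,0],[2,0,0,0,0,0,0]]]' 40
```

```text
clock: 10.75
position: [0.6234, 0.0672, 0.3187]
ee_rot: [0.997, -0.078, 0.004, -0.001]
ft_force: [0.8, -0.4, -0.6]
grip_width: 0.36
grasp_force: 39.8
```

```bash
python3 -m crank '[[[2,-0.15,-5,0,0,0,2.15],[2,-0.15,-5,0,0,0,2.15],[2,-0.15,-5,0,0,0,2.15],[2,-0.15,-5,0,0,0,2.15],[2,-0.15,-5,0,0,0,2.15],[2,-0.15,-5,0,0,0,2.15],[2,-0.1,-4.8,0,0,0,2.15],[2,0,0,0,0,0,0],[2,0,0,0,0,0,0],[2,0,0,0,0,0,0]]]'
```

```text
clock: 12.0
position: [0.6122, -0.2799, 0.3132]
ee_rot: [0.999, 0.054, -0.0, -0.0]
ft_force: [0.1, 0.6, 0.1]
grip_width: 0.358
grasp_force: 39.8
```

```bash
python3 -m crank '[[[2,0,-0.2,-4.3,0,0,0],[2,0,0,-4.6,0,0,0],[2,0,0,0,0,0,0],[2,0,0,0,0,0,0],[4.6,0,0,0,0,0,0],[4.6,0,0,0,0,0,0],[4.6,0,0,0,0,0,0],[4.6,0,0,4,0,0,0],[4.6,0,0,5,0,0,0],[4.6,0,0,0,0,0,0]]]'
python3 -m crank '[[[6.5,0.35,5.7,0,0,0,-2.15],[6.5,0.35,5.7,0,0,0,-2.15],[6.5,0.35,5.7,0,0,0,-2.15],[6.5,0.35,5.7,0,0,0,-2.15],[6.5,0.35,5.7,0,0,0,-2.15],[6.5,0.35,5.7,0,0,0,-2.15],[6.5,0.35,5.7,0,0,0,-2.15],[6.5,0.35,5.7,0,0,0,0],[6.5,0.3,5.8,-4,0,0,0],[6.5,0,0,-6,0,0,0],[6.5,0,0,-6,0,0,0],[6.5,0,0,-3,0,0,0],[6.5,0,0,0,0,0,0],[6.5,0,0,0,0,0,0]]]'
```

```text
clock: 13.25
position: [0.6133, -0.2838, 0.3193]
ee_rot: [0.999, 0.053, 0.003, 0.002]
ft_force: [0.2, -0.2, -1.3]
grip_width: 0.534
grasp_force: 0.0
clock: 15.0
position: [0.6432, 0.2241, 0.1306]
ee_rot: [0.997, -0.079, 0.001, -0.0]
ft_force: [-0.7, -0.9, 0.5]
grip_width: 0.758
grasp_force: 0.0
```

```bash
python3 -m crank '[[[6.5,0,0.8,-5,0,0,0],[6.5,0,0,-2.7,0,0,-0.4],[6.5,0,0,-0.9,0,0,0],[6.5,0,0,0,0,0,0],[6.5,0,0,0,0,0,0],[2,0,0,0,0,0,0],[2,0,0,0,0,0,0],[2,0,0,0,0,0,0],[2,0,0,0,0,0,0],[2,0,0,0,0,0,0],[2,0,0,3,0,0,0],[2,0,0,6,0,0,0],[2,0,0,6,0,0,0],[2,0,0,6,0,0,0],[2,0,0,6,0,0,0],[2,0,0,0,0,0,0]]]' 40
python3 -m crank '[[[2,-0.33,-5.7,0,0,0,2.15],[2,-0.33,-5.7,0,0,0,2.15],[2,-0.33,-5.7,0,0,0,2.15],[2,-0.33,-5.7,0,0,0,2.15],[2,-0.33,-5.7,0,0,0,2.15],[2,-0.33,-5.7,0,0,0,2.15],[2,-0.33,-5.7,0,0,0,2.15],[2,-0.33,-5.7,0,0,0,0],[2,-0.33,-5.7,0,0,0,0],[2,0,0,0,0,0,0],[2,0,0,0,0,0,0],[2,0,0,0,0,0,0]]]'
```

```text
clock: 17.0
position: [0.6436, 0.2329, 0.3187]
ee_rot: [0.997, -0.082, 0.004, -0.002]
ft_force: [0.1, 0.3, -0.5]
grip_width: 0.363
grasp_force: 40.2
clock: 18.5
position: [0.6132, -0.2794, 0.3128]
ee_rot: [0.999, 0.05, -0.0, -0.0]
ft_force: [-0.0, 0.9, -0.4]
grip_width: 0.36
grasp_force: 40.2
```

Release the third, then back off toward the robot to look at the hopper, bolt and lever.

```bash
python3 -m crank '[[[2,0,-0.2,-4.3,0,0,0],[2,0,0,-3.6,0,0,0],[2,0,0,0,0,0,0],[2,0,0,0,0,0,0],[4.6,0,0,0,0,0,0],[4.6,0,0,0,0,0,0],[4.6,0,0,0,0,0,0],[4.6,0,0,4,0,0,0],[4.6,0,0,5,0,0,0],[4.6,-4,0,4,0,0,0],[4.6,-5,0,0,0,0,0],[4.6,-3,0,0,0,0,0],[4.6,0,0,0,0,0,0],[4.6,0,0,0,0,0,0]]]'
python3 - <<'E'
from h import *
p,d,q,T=shot('wrist');cv2.imwrite('pics/h2.png',p[:,:,::-1])
np.savez('pics/h2.npz',p=p,d=d,T=T)
W=cloud(d,q,T)
for nm,lo,hi in(("red",(0,180,80),(2,255,255)),("blue",(106,150,60),(122,255,255)),("orange",(3,150,100),(16,255,255))):
    n,l,s,c=cv2.connectedComponentsWithStats(hsv(p,lo,hi))
    for i in range(1,n):
        if s[i,4]>80:
            P=W[(l==i)&(d>0)];print(nm,c[i].round(),s[i,4],np.percentile(P,[2,50,98],axis=0).round(3).tolist())
E
```

```text
clock: 20.25
position: [0.4933, -0.2831, 0.3641]
ee_rot: [0.999, 0.049, 0.0, 0.0]
ft_force: [0.3, 0.3, 0.3]
grip_width: 0.536
grasp_force: 0.0
red [338. 228.] 517 [[0.427, -0.316, 0.173], [0.439, -0.304, 0.182], [0.447, -0.291, 0.184]]
blue [587.   4.] 800 [[0.686, -0.62, 0.005], [0.689, -0.575, 0.031], [0.693, -0.543, 0.058]]
blue [28. 34.] 270 [[0.586, 0.056, 0.047], [0.591, 0.072, 0.049], [0.597, 0.089, 0.051]]
blue [283. 190.] 246 [[0.476, -0.257, 0.192], [0.484, -0.25, 0.22], [0.49, -0.244, 0.221]]
orange [339.  29.] 1419 [[0.593, -0.299, 0.21], [0.61, -0.284, 0.211], [0.631, -0.268, 0.213]]
```

View pics/h2.png

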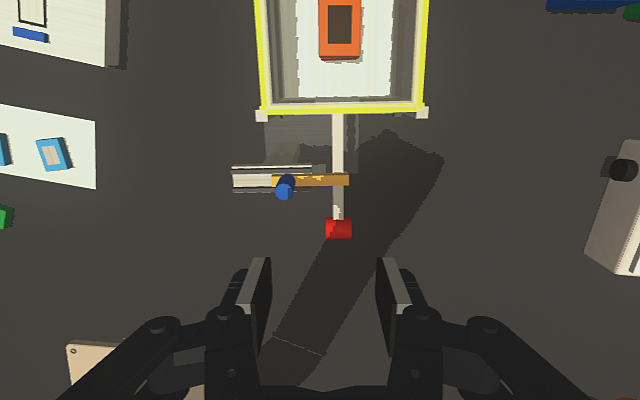

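All three spent blocks are stacked in the hopper: top block at (339,29), top height 0.212 m = 170 + 3×14 mm. Bolt knob is at (284,189) and the red knob at (338,228). Both agree with the model, so I draw the bolt next.

```bash
python3 -m crank '[[[4.6,-0.9,3.3,-4,0,0,0.7],[4.6,0,0,-6,0,0,0],[4.6,0,0,-4,0,0,0],[4.6,0,0,-2.6,0,0,0],[4.6,0,0,0,0,0,0],[4.6,0,0,0,0,0,0],[0.5,0,0,0,0,0,0],[0.5,0,0,0,0,0,0],[0.5,0,0,0,0,0,0],[0.5,0,0,0,0,0,0],[0.5,0,0,0,0,0,0]]]' 25
python3 -m crank '[[[0.5,-0.06,0.5,0,0,0,0],[0.5,-0.11,1,0,0,0,0],[0.5,-0.11,1,0,0,0,0],[0.5,-0.11,1,0,0,0,0],[0.5,0,0.1,0,0,0,0],[0.5,0,0,0,0,0,0],[0.5,0,0,0,0,0,0]]]' 25
```

```text
clock: 21.68
position: [0.4844, -0.2504, 0.1989]
ee_rot: [0.998, 0.055, 0.001, 0.001]
ft_force: [-0.1, 0.7, 5.8]
grip_width: 0.174
grasp_force: 25.9
clock: 22.55
position: [0.4804, -0.2167, 0.1989]
ee_rot: [0.999, 0.054, 0.001, 0.002]
ft_force: [1.8, -7.4, 3.3]
grip_width: 0.174
grasp_force: 26.1
```

```bash
python3 -m crank '[[[4.6,0,0,0,0,0,0],[4.6,0,0,0,0,0,0],[4.6,0,0,0,0,0,0],[4.6,0,0,4,0,0,0],[4.6,0,0,4,0,0,0],[5.5,-2.2,-4.3,0,0,0,0],[5.5,-2.2,-4.3,0,0,0,0],[5.5,0,0,0,0,0,0],[5.5,0,0,0,0,0,0]]]'
python3 - <<'E'
from h import *
p,d,q,T=shot('top');W=cloud(d,q,T);o=manip.get_obs();print(o['position'])
p,d,q,T=shot('wrist');W=cloud(d,q,T);cv2.imwrite('pics/h3.png',p[:,:,::-1])
for nm,lo,hi in(("red",(0,180,80),(2,255,255)),("blue",(106,150,60),(122,255,255)),("orange",(3,150,100),(16,255,255))):
    n,l,s,c=cv2.connectedComponentsWithStats(hsv(p,lo,hi))
    for i in range(1,n):
        if s[i,4]>80:
            P=W[(l==i)&(d>0)];print(nm,c[i].round(),s[i,4],np.percentile(P,[2,50,98],axis=0).round(3).tolist())
E
```

```text
clock: 23.68
position: [0.4362, -0.2996, 0.2778]
ee_rot: [0.998, 0.056, 0.0, -0.0]
ft_force: [-0.3, 0.1, 0.2]
grip_width: 0.646
grasp_force: 0.0
[ 0.43652843 -0.29913214  0.27789031]
red [329. 201.] 968 [[0.427, -0.316, 0.175], [0.438, -0.303, 0.182], [0.446, -0.291, 0.184]]
blue [186. 139.] 344 [[0.471, -0.224, 0.199], [0.476, -0.217, 0.22], [0.486, -0.21, 0.221]]
```

View pics/h3.png

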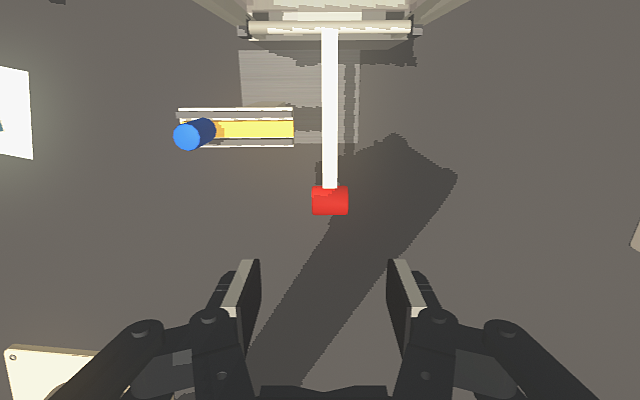

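The bolt is drawn: its knob is at (190,134) and the bar ends at column 294, clear of the lever at 330. Next I pinch the red knob at (330,201).

```bash
python3 -m crank '[[[5.5,0,-0.4,-5,0,0,0],[5.5,0,0,-4,0,0,0],[5.5,0,0,-3.3,0,0,0],[5.5,0,0,0,0,0,0],[5.5,0,0,0,0,0,0],[1,0,0,0,0,0,0],[1,0,0,0,0,0,0],[1,0,0,0,0,0,0],[1,0,0,0,0,0,0],[1,0,0,0,0,0,0]]]' 30
```

```text
clock: 25.02
position: [0.4365, -0.3038, 0.1553]
ee_rot: [0.998, 0.056, 0.0, -0.0]
ft_force: [-0.6, 5.5, 4.3]
grip_width: 0.293
grasp_force: 34.0
```

```bash
python3 -m crank '[[[1,0.13,0.01,1.72,0,0,0],[1,0.38,0.04,1.68,0,0,0],[1,0.63,0.07,1.6,0,0,0],[1,0.86,0.1,1.49,0,0,0],[1,1.07,0.12,1.35,0,0,0],[1,1.26,0.14,1.17,0,0,0],[1,1.42,0.16,0.97,0,0,0],[1,0,0,0,0,0,0],[1,0,0,0,0,0,0],[1,0,0,0,0,0,0],[1,0,0,0,0,0,0]]]' 40
python3 - <<'E'
from h import *
p=eyes.camera('top')[0];s=eyes.camera('side')[0]
cv2.imwrite('pics/t2.png',np.hstack([cv2.resize(p[100:280,400:560],None,fx=2.4,fy=2.4),cv2.resize(s[90:210,280:440],(384,432))])[:,:,::-1])
E
```

```text
clock: 26.4
position: [0.4936, -0.297, 0.2547]
ee_rot: [0.998, 0.056, 0.0, -0.001]
ft_force: [1.3, 5.8, -1.7]
grip_width: 0.292
grasp_force: 41.0
```

View pics/t2.png

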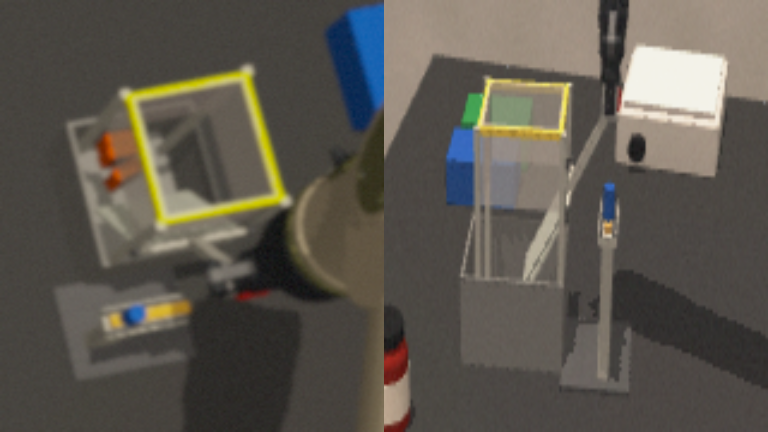

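The trap hangs open on the right-hand view and orange blocks lie in the bin at (110,160), with none left on the door. Swinging it shut.

```bash
python3 -m crank '[[[1,-1.42,-0.16,-0.97,0,0,0],[1,-1.26,-0.14,-1.17,0,0,0],[1,-1.07,-0.12,-1.35,0,0,0],[1,-0.86,-0.1,-1.49,0,0,0],[1,-0.63,-0.07,-1.6,0,0,0],[1,-0.38,-0.04,-1.68,0,0,0],[1,-0.13,-0.01,-1.72,0,0,0],[1,0,0,-0.2,0,0,0],[1,0,0,0,0,0,0],[1,0,0,0,0,0,0],[1,0,0,0,0,0,0]]]' 40
```

```text
clock: 27.88
position: [0.4352, -0.304, 0.1546]
ee_rot: [0.998, 0.055, -0.001, -0.0]
ft_force: [-10.9, 10.0, 18.2]
grip_width: 0.298
grasp_force: 48.0
```

```bash
python3 -m crank '[[[5,0,0,0.2,0,0,0],[5,0,0,0,0,0,0],[5,0,0,0,0,0,0],[5,0,0,5,0,0,0],[5,0,0,5,0,0,0],[4.6,2.2,4.2,0,0,0,0],[4.6,2.2,4.2,0,0,0,0],[4.6,0,0,0,0,0,0],[4.6,0,0,0,0,0,0]]]'
python3 - <<'E'
from h import *
p,d,q,T=shot('wrist');W=cloud(d,q,T);print(manip.get_obs()['position'])
for nm,lo,hi in(("red",(0,180,80),(2,255,255)),("blue",(106,150,60),(122,255,255)),("orange",(3,150,100),(16,255,255))):
    n,l,s,c=cv2.connectedComponentsWithStats(hsv(p,lo,hi))
    for i in range(1,n):
        if s[i,4]>80:
            P=W[(l==i)&(d>0)];print(nm,c[i].round(),s[i,4],np.percentile(P,[2,50,98],axis=0).round(3).tolist())
E
```

```text
clock: 29.0
position: [0.4797, -0.2209, 0.2548]
ee_rot: [0.998, 0.055, -0.0, 0.0]
ft_force: [0.1, -1.3, 0.2]
grip_width: 0.542
grasp_force: 0.0
[ 0.47943077 -0.22144275  0.25469786]
red [433. 278.] 1017 [[0.428, -0.315, 0.167], [0.44, -0.303, 0.18], [0.447, -0.29, 0.182]]
blue [11.  7.] 269 [[0.586, 0.055, 0.047], [0.59, 0.064, 0.049], [0.595, 0.074, 0.05]]
blue [316. 231.] 859 [[0.473, -0.224, 0.19], [0.482, -0.217, 0.219], [0.487, -0.21, 0.221]]
```

```bash
python3 -m crank '[[[4.6,0.1,0.4,-3.6,0,0,0],[4.6,0,0,-2,0,0,0],[4.6,0,0,0,0,0,0],[0.5,0,0,0,0,0,0],[0.5,0,0,0,0,0,0],[0.5,0,0,0,0,0,0],[0.5,0,0,0,0,0,0],[0.5,0.06,-0.5,0,0,0,0],[0.5,0.11,-1,0,0,0,0],[0.5,0.11,-1,0,0,0,0],[0.5,0.11,-1,0,0,0,0],[0.5,0.02,-0.3,0,0,0,0],[0.5,0,0,0,0,0,0],[0.5,0,0,0,0,0,0]]]' 25
```

```text
clock: 30.8
position: [0.4856, -0.2526, 0.1999]
ee_rot: [0.998, 0.056, 0.0, -0.001]
ft_force: [-2.2, 6.4, 9.6]
grip_width: 0.172
grasp_force: 26.5
```

```bash
python3 -m crank '[[[0.5,0.03,-0.3,0,0,0,0],[0.5,0,-0.2,0,0,0,0],[0.5,0,0,0,0,0,0],[0.5,0,0,0,0,0,0]]]' 25
python3 -m crank '[[[4.6,0,0.4,0,0,0,0],[4.6,0,0,0,0,0,0],[4.6,0,0,0,0,0,0],[4.6,0,0,5,0,0,0],[4.6,0,0,6,0,0,0],[4.6,0.6,-3.2,5,0,0,0],[4.6,0,0,0,0,0,0],[4.6,0,0,0,0,0,0]]]'
python3 - <<'E'
from h import *
p,d,q,T=shot('wrist');W=cloud(d,q,T);print(manip.get_obs()['position'])
cv2.imwrite('pics/h4.png',p[:,:,::-1])
for nm,lo,hi in(("red",(0,180,80),(2,255,255)),("blue",(106,150,60),(122,255,255)),("orange",(3,150,100),(16,255,255))):
    n,l,s,c=cv2.connectedComponentsWithStats(hsv(p,lo,hi))
    for i in range(1,n):
        if s[i,4]>80:
            P=W[(l==i)&(d>0)];print(nm,c[i].round(),s[i,4],np.percentile(P,[2,50,98],axis=0).round(3).tolist())
E
```

```text
clock: 31.3
position: [0.4858, -0.2528, 0.1999]
ee_rot: [0.998, 0.058, -0.001, -0.004]
ft_force: [-9.3, 23.4, 18.0]
grip_width: 0.176
grasp_force: 27.7
clock: 32.3
position: [0.4912, -0.2873, 0.358]
ee_rot: [0.998, 0.055, -0.0, -0.0]
ft_force: [0.0, -0.9, -0.7]
grip_width: 0.539
grasp_force: 0.0
[ 0.49099691 -0.28683965  0.3575968 ]
red [334. 227.] 534 [[0.427, -0.316, 0.171], [0.439, -0.304, 0.18], [0.447, -0.291, 0.182]]
blue [590.   4.] 755 [[0.686, -0.621, 0.006], [0.689, -0.576, 0.031], [0.693, -0.543, 0.057]]
blue [21. 26.] 284 [[0.586, 0.056, 0.047], [0.591, 0.072, 0.049], [0.597, 0.089, 0.051]]
blue [280. 189.] 265 [[0.476, -0.259, 0.192], [0.484, -0.252, 0.219], [0.49, -0.246, 0.221]]
```

View pics/h4.png

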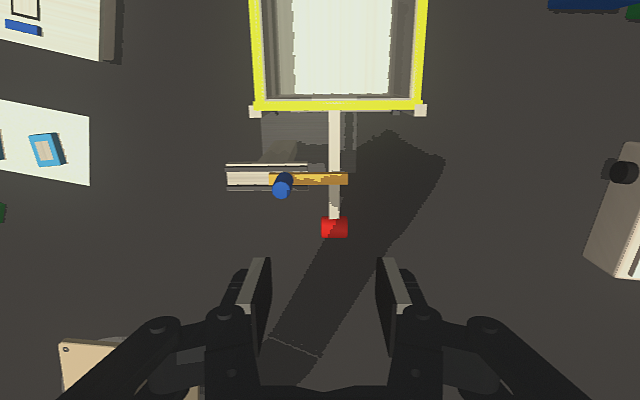

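The bolt is hard home: knob at (282,187), and the bar at (348,178) crosses the lever. The hopper is empty. Next, the fresh blocks.

```bash
python3 -m crank '[[[6.5,-0.25,5.6,0,0,0,-0.8],[6.5,-0.25,5.6,0,0,0,-0.8],[6.5,-0.25,5.6,0,0,0,-0.8],[6.5,-0.25,5.6,0,0,0,-0.8],[6.5,-0.25,5.6,0,0,0,-0.8],[6.5,-0.25,5.6,0,0,0,-0.8],[6.5,-0.25,5.6,-3,0,0,-0.8],[6.5,-0.25,5.6,-4,0,0,-0.8],[6.5,0,2,-3,0,0,0],[6.5,0,0,0,0,0,0],[6.5,0,0,0,0,0,0]]]'; python3 look.py w2
```

```text
clock: 33.72
position: [0.4717, 0.1738, 0.2634]
ee_rot: [1.0, -0.001, -0.0, 0.0]
ft_force: [0.0, -0.2, 0.6]
grip_width: 0.764
grasp_force: 0.0
[0.4721 0.1736 0.2639] yaw -0.14 33.775
orange
blue@.014
([322, 186], [438.8, 174.5], 'LxW', 41, 31, 'long-axis deg', -0.1)
([395, 185], [439.0, 91.6], 'LxW', 43, 31, 'long-axis deg', 11.6)
([235, 174], [452.3, 272.9], 'LxW', 43, 32, 'long-axis deg', -15.3)
blue@.054
([322, 186], [450.4, 174.4], 'LxW', 37, 28, 'long-axis deg', -0.1)
([395, 185], [450.6, 99.9], 'LxW', 39, 27, 'long-axis deg', 11.6)
([235, 174], [462.5, 262.8], 'LxW', 39, 28, 'long-axis deg', -15.3)
stops
([433, 36], [591.0, 73.5], 'LxW', 36, 10, 'long-axis deg', 83.5)
([342, 24], [600.4, 156.2], 'LxW', 35, 10, 'long-axis deg', 83.5)
([249, 13], [609.8, 239.4], 'LxW', 35, 10, 'long-axis deg', 83.5)
```

```bash
python3 -m crank '[[[6.5,-3.3,0.1,-4,0,0,0],[6.5,0,0,-6,0,0,0],[6.5,0,0,-6,0,0,0],[6.5,0,0,-6,0,0,0],[6.5,0,0,-2.8,0,0,0],[6.5,0,0,-1,0,0,0],[6.5,0,0,0,0,0,0],[6.5,0,0,0,0,0,0],[2,0,0,0,0,0,0],[2,0,0,0,0,0,0],[2,0,0,0,0,0,0],[2,0,0,0,0,0,0],[2,0,0,0,0,0,0]]]' 40
```

```text
clock: 35.4
position: [0.4391, 0.1756, 0.0059]
ee_rot: [1.0, -0.001, 0.001, 0.0]
ft_force: [-1.9, -1.5, 8.9]
grip_width: 0.359
grasp_force: 39.3
```

```bash
python3 -m crank '[[[2,0,0,3,0,0,0],[2,0,0,5,0,0,0],[2,0,0,4,0,0,0],[2,4.8,-0.6,0,0,0,-1.6],[2,4.9,-0.6,0,0,0,-1.6],[2,4.9,-0.6,0,0,0,-1.6],[2,4.8,-0.5,0,0,0,-1.5],[2,0,0,0,0,0,0],[2,0,0,-4,0,0,0],[2,0,0,-2,0,0,0],[2,0,0,0,0,0,0],[2,0,0,0,0,0,0],[2,0,0,0,0,0,0]]]'; python3 look.py w3
```

```text
clock: 37.02
position: [0.6333, 0.1529, 0.0666]
ee_rot: [0.998, -0.055, 0.001, -0.0]
ft_force: [0.5, -0.2, -0.3]
grip_width: 0.355
grasp_force: 40.5
[0.6332 0.1528 0.0664] yaw -6.36 37.075
orange
blue@.014
([323, 276], [597.3, 156.6], 'LxW', 63, 46, 'long-axis deg', -6.4)
blue@.054
([323, 276], [621.1, 153.9], 'LxW', 50, 36, 'long-axis deg', -6.4)
stops
([480, 304], [593.5, 73.8], 'LxW', 38, 13, 'long-axis deg', 83.7)
([165, 301], [612.0, 238.4], 'LxW', 38, 14, 'long-axis deg', 83.7)
([500, 186], [657.9, 66.4], 'LxW', 38, 11, 'long-axis deg', 83.6)
([323, 186], [667.1, 148.7], 'LxW', 35, 11, 'long-axis deg', 83.6)
([144, 187], [676.4, 232.0], 'LxW', 36, 11, 'long-axis deg', 83.6)
```

```bash
python3 -m crank '[[[2,0,0,-1.2,0,0,0],[2,0,0,-0.7,0,0,0],[2,0,0,0,0,0,0],[2,0,0,0,0,0,0],[2,0,0,0,0,0,0],[5.5,0,0,0,0,0,0],[5.5,0,0,0,0,0,0],[5.5,0,0,0,0,0,0],[5.5,0,0,3,0,0,0],[6.5,0,0,6,0,0,0],[6.5,-3,-2,6,0,0,0],[6.5,-3,-2,4,0,0,0],[6.5,0,0,0,0,0,0],[6.5,0,0,0,0,0,0]]]'; python3 look.py w4
```

```text
clock: 38.83
position: [0.5758, 0.1144, 0.2292]
ee_rot: [0.998, -0.056, -0.0, 0.0]
ft_force: [0.3, 0.4, -0.6]
grip_width: 0.759
grasp_force: 0.0
[0.5757 0.1147 0.2286] yaw -6.36 38.875
orange
blue@.014
([193, 281], [452.1, 272.9], 'LxW', 44, 32, 'long-axis deg', -15.4)
([356, 279], [439.3, 91.5], 'LxW', 44, 32, 'long-axis deg', 11.7)
([272, 115], [628.9, 158.1], 'LxW', 49, 36, 'long-axis deg', -6.5)
blue@.054
([193, 281], [474.9, 254.2], 'LxW', 39, 28, 'long-axis deg', -15.4)
([356, 279], [463.5, 93.0], 'LxW', 39, 28, 'long-axis deg', 11.7)
([272, 115], [632.0, 152.2], 'LxW', 43, 32, 'long-axis deg', -6.5)
stops
([182, 151], [609.9, 239.5], 'LxW', 35, 9, 'long-axis deg', 83.6)
([366, 151], [591.6, 73.1], 'LxW', 35, 10, 'long-axis deg', 83.6)
([274, 150], [601.0, 156.0], 'LxW', 35, 9, 'long-axis deg', 85.1)
([369, 74], [656.5, 65.4], 'LxW', 35, 9, 'long-axis deg', 83.6)
([271, 74], [665.8, 148.5], 'LxW', 35, 9, 'long-axis deg', 83.6)
([173, 74], [675.6, 232.0], 'LxW', 35, 10, 'long-axis deg', 83.6)
```

```bash
python3 -m crank '[[[6.5,-3.4,-0.6,0,0,0,4.5],[6.5,-3.4,-0.6,0,0,0,4.5],[6.5,-3.4,-0.6,0,0,0,4.5],[6.5,-3.4,-0.6,-2,0,0,4.5],[6.5,0,0,-6,0,0,0],[6.5,0,0,-5,0,0,0],[6.5,0,0,0,0,0,0],[6.5,0,0,0,0,0,0]]]'; python3 look.py w5 | head -5
```

```text
clock: 39.88
position: [0.4405, 0.0917, 0.1009]
ee_rot: [0.995, 0.102, 0.0, -0.001]
ft_force: [0.4, 0.3, 1.5]
grip_width: 0.758
grasp_force: 0.0
[0.441  0.0915 0.1014] yaw 11.68 39.925
orange
blue@.014
([323, 207], [439.3, 91.4], 'LxW', 43, 32, 'long-axis deg', 11.7)
([49, 133], [452.4, 272.8], 'LxW', 44, 32, 'long-axis deg', -15.3)
```

```bash
python3 -m crank '[[[6.5,-0.15,0,-5,0,0,0],[6.5,0,0,-3.5,0,0,0],[6.5,0,0,-1,0,0,0],[6.5,0,0,0,0,0,0],[6.5,0,0,0,0,0,0],[2,0,0,0,0,0,0],[2,0,0,0,0,0,0],[2,0,0,0,0,0,0],[2,0,0,0,0,0,0],[2,0,0,0,0,0,0],[2,0,0,3,0,0,0],[2,0,0,5,0,0,0],[2,0,0,4,0,0,0],[2,0,0,0,0,0,0]]]' 40
```

```text
clock: 41.68
position: [0.4401, 0.0909, 0.1273]
ee_rot: [0.995, 0.101, 0.003, 0.001]
ft_force: [0.4, -0.1, -1.0]
grip_width: 0.355
grasp_force: 40.7
```

```bash
python3 -m crank '[[[2,4.6,-0.5,0,0,0,-4.5],[2,4.6,-0.5,0,0,0,-4.5],[2,4.6,-0.6,0,0,0,-4.5],[2,4.7,-0.6,0,0,0,-4.6],[2,0,0,0,0,0,0],[2,0,0,-4,0,0,0],[2,0,0,-2,0,0,0],[2,0,0,0,0,0,0],[2,0,0,0,0,0,0],[2,0,0,0,0,0,0]]]'; python3 look.py w6|head -8
```

```text
clock: 42.92
position: [0.624, 0.0689, 0.066]
ee_rot: [0.998, -0.056, 0.001, -0.0]
ft_force: [-0.3, 0.7, -0.3]
grip_width: 0.361
grasp_force: 40.7
[0.6239 0.0688 0.0659] yaw -6.46 42.975
orange
blue@.014
([323, 276], [589.2, 72.6], 'LxW', 62, 46, 'long-axis deg', -6.4)
([149, 258], [613.6, 175.9], 'LxW', 55, 40, 'long-axis deg', -6.6)
blue@.054
([323, 276], [612.7, 69.9], 'LxW', 50, 36, 'long-axis deg', -6.4)
([149, 258], [632.2, 152.0], 'LxW', 44, 32, 'long-axis deg', -6.6)
```

```bash
python3 -m crank '[[[2,0.05,0.05,-1.2,0,0,0],[2,0,0,-0.7,0,0,0],[2,0,0,0,0,0,0],[2,0,0,0,0,0,0],[2,0,0,0,0,0,0],[5.5,0,0,0,0,0,0],[5.5,0,0,0,0,0,0],[5.5,0,0,0,0,0,0],[5.5,0,0,3,0,0,0],[6.5,0,0,6,0,0,0],[6.5,-3,5,6,0,0,0],[6.5,-3,5,3,0,0,0],[6.5,0,0,0,0,0,0],[6.5,0,0,0,0,0,0]]]'; python3 look.py w7
```

```text
clock: 44.72
position: [0.573, 0.1536, 0.2088]
ee_rot: [0.998, -0.056, 0.0, 0.0]
ft_force: [-0.3, -0.6, -0.9]
grip_width: 0.759
grasp_force: 0.0
[0.5731 0.1529 0.2083] yaw -6.54 44.775
orange
blue@.014
([316, 108], [629.2, 153.3], 'LxW', 50, 36, 'long-axis deg', -7.6)
([420, 106], [620.3, 59.4], 'LxW', 49, 36, 'long-axis deg', -6.5)
blue@.054
([316, 108], [632.1, 152.2], 'LxW', 44, 31, 'long-axis deg', -7.6)
([420, 106], [624.3, 69.4], 'LxW', 43, 32, 'long-axis deg', -6.5)
stops
([316, 147], [600.6, 156.0], 'LxW', 35, 9, 'long-axis deg', 83.5)
([218, 147], [610.1, 239.3], 'LxW', 35, 9, 'long-axis deg', 83.5)
([414, 147], [591.2, 73.4], 'LxW', 36, 9, 'long-axis deg', 82.1)
([421, 64], [656.8, 66.0], 'LxW', 36, 9, 'long-axis deg', 83.5)
([316, 64], [666.2, 148.6], 'LxW', 35, 9, 'long-axis deg', 83.5)
([210, 64], [675.7, 232.0], 'LxW', 36, 9, 'long-axis deg', 83.5)
```

```bash
python3 -m crank '[[[6.5,-4,4,0,0,0,-3],[6.5,-4,4,0,0,0,-3],[6.5,-3.5,3.5,0,0,0,-2.8],[6.5,-0.2,0.5,-2,0,0,0],[6.5,0,0,-4,0,0,0],[6.5,0,0,0,0,0,0],[6.5,0,0,0,0,0,0]]]'; python3 look.py w8|head -6
```

```text
clock: 45.65
position: [0.4565, 0.2741, 0.1499]
ee_rot: [0.991, -0.133, 0.0, -0.0]
ft_force: [0.6, 0.7, 0.9]
grip_width: 0.76
grasp_force: 0.0
[0.4567 0.2743 0.1503] yaw -15.3 45.7
orange
blue@.014
([325, 189], [453.7, 272.8], 'LxW', 46, 31, 'long-axis deg', -15.3)
blue@.054
([325, 189], [465.3, 269.8], 'LxW', 39, 27, 'long-axis deg', -15.3)
```

```bash
python3 -m crank '[[[6.5,-0.4,-0.15,-6,0,0,0],[6.5,0,0,-5,0,0,0],[6.5,0,0,-2.5,0,0,0],[6.5,0,0,-0.9,0,0,0],[6.5,0,0,0,0,0,0],[6.5,0,0,0,0,0,0],[2,0,0,0,0,0,0],[2,0,0,0,0,0,0],[2,0,0,0,0,0,0],[2,0,0,0,0,0,0],[2,0,0,0,0,0,0],[2,0,0,3,0,0,0],[2,0,0,5,0,0,0],[2,0,0,4,0,0,0],[2,0,0,0,0,0,0]]]' 40
```

```text
clock: 47.58
position: [0.4535, 0.2739, 0.1286]
ee_rot: [0.991, -0.133, 0.003, -0.002]
ft_force: [0.3, 0.2, -1.1]
grip_width: 0.357
grasp_force: 40.1
```

```bash
python3 -m crank '[[[2,4.8,-0.9,0,0,0,2.2],[2,4.8,-0.9,0,0,0,2.2],[2,4.7,-1,0,0,0,2.2],[2,4.7,-1,0,0,0,2.2],[2,0,0,0,0,0,0],[2,0,0,-4,0,0,0],[2,0,0,-2,0,0,0],[2,0,0,0,0,0,0],[2,0,0,0,0,0,0],[2,0,0,0,0,0,0]]]'; python3 look.py w9|head -8
```

```text
clock: 48.82
position: [0.6425, 0.2351, 0.0667]
ee_rot: [0.998, -0.056, 0.001, -0.0]
ft_force: [-0.5, 0.2, -0.7]
grip_width: 0.359
grasp_force: 40.0
[0.6424 0.2351 0.0665] yaw -6.46 48.875
orange
blue@.014
([635, 272], [591.0, 50.1], 'LxW', 37, 9, 'long-axis deg', 9.0)
([323, 277], [606.7, 238.9], 'LxW', 63, 46, 'long-axis deg', -6.3)
([496, 257], [609.0, 133.5], 'LxW', 54, 39, 'long-axis deg', -6.6)
blue@.054
([635, 272], [617.9, 85.9], 'LxW', 30, 7, 'long-axis deg', 9.0)
```

```bash
python3 -m crank '[[[2,0.1,0.05,-1.2,0,0,0],[2,0,0,-0.7,0,0,0],[2,0,0,0,0,0,0],[2,0,0,0,0,0,0],[2,0,0,0,0,0,0],[5.5,0,0,0,0,0,0],[5.5,0,0,0,0,0,0],[5.5,0,0,0,0,0,0],[5.5,0,0,3,0,0,0],[6.5,0,0,6,0,0,0],[6.5,-1,-4,6,0,0,0],[6.5,-1,-4,3,0,0,0],[6.5,0,0,0,0,0,0],[6.5,0,0,0,0,0,0]]]'; python3 look.py wa
python3 - <<'E'
from h import *
s=eyes.camera('side')[0];t=eyes.camera('top')[0]
w=cv2.imread('pics/wa.png')[30:220,110:510]
a=cv2.resize(w,(800,380));b=np.hstack([cv2.resize(s[90:210,280:440],(293,220)),cv2.resize(t[60:310,200:560],(317,220)),np.zeros((220,190,3),np.uint8)])[:,:,::-1]
cv2.imwrite('pics/fin.png',np.vstack([a,b]))
E
```

```text
clock: 50.62
position: [0.624, 0.1613, 0.2172]
ee_rot: [0.998, -0.056, -0.0, -0.0]
ft_force: [-0.4, -0.2, -0.2]
grip_width: 0.763
grasp_force: 0.0
[0.6237 0.1619 0.2166] yaw -6.38 50.675
orange
blue@.014
([332, 166], [623.2, 152.5], 'LxW', 48, 36, 'long-axis deg', -6.5)
([428, 165], [613.5, 58.0], 'LxW', 48, 35, 'long-axis deg', -6.4)
([237, 165], [634.7, 245.6], 'LxW', 48, 36, 'long-axis deg', -6.5)
blue@.054
([332, 166], [632.6, 152.4], 'LxW', 43, 32, 'long-axis deg', -6.5)
([428, 165], [624.0, 68.8], 'LxW', 43, 31, 'long-axis deg', -6.4)
([237, 165], [642.8, 234.8], 'LxW', 43, 32, 'long-axis deg', -6.5)
stops
([422, 198], [592.1, 73.5], 'LxW', 36, 11, 'long-axis deg', 83.5)
([331, 199], [601.4, 156.1], 'LxW', 34, 11, 'long-axis deg', 83.5)
([240, 199], [610.8, 239.4], 'LxW', 35, 11, 'long-axis deg', 83.5)
([429, 126], [656.7, 66.1], 'LxW', 36, 9, 'long-axis deg', 83.5)
([332, 126], [666.1, 148.8], 'LxW', 34, 9, 'long-axis deg', 83.5)
([234, 126], [675.5, 232.0], 'LxW', 36, 9, 'long-axis deg', 83.5)
```

View pics/fin.png

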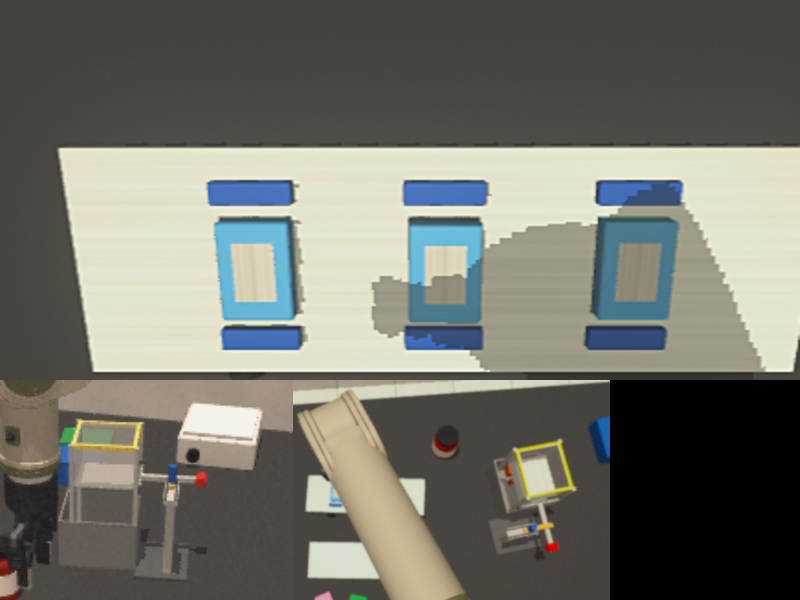

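The fresh blocks at (255,270), (445,270) and (637,270) all sit square on their rectangles between the stops, within about 1 mm of centre. In the hopper views the trap is shut, the bolt is home, the hopper is empty, and orange shows in the bin.

```bash
python3 -c "
from workcell import job
print(job.hand_in())"
```

```text
the job is handed in; nothing more can be done
None
```

The job is handed in at about 51 s: all three spent blocks went into the hopper and were dropped through the trap towards the bin (orange visible there, not counted one by one), the trap is shut and the bolt hard home, and the three fresh blocks are within about 1 mm of centre on their own stations.

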